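Close the curing unit and press its start key

TASK

With the fingertips, push the upright tab of the curing unit's tray until the tray is fully home, its amber shield flush with the unit's front, and only then lightly press the round key on top of the unit all the way down to start it, and withdraw. The tray is only pushed, never lifted or tipped; do not press the square or the bar key, and leave the spare dental model, the bottle and the blue bin where they stand.

Things in the scene. Friction and masses are not known exactly. Their poses are not given: they have to be found in the camera images.
- curing_unit: Grey light-curing unit, a box fixed to the bench, 215 mm deep, 210 wide, 150 tall. Origin on the bench; x runs into the unit, away from the robot, y to its left, z up. Front face at x = -55 mm, rear at +160 mm. Its flat top carries three white keys in a row along y, at x = -12 mm and y = -56, 0, +56 mm; which key is where varies.
- mouth (a point): Centre of the lower edge of the mouth in the unit's front face, 12 mm above the bench; axes as the unit's. The mouth is 110 mm wide, 63 tall, and ends at a stop wall 110 mm in. Its floor, a slab 12 mm thick and 130 wide, sticks out 70 mm in front, with guide strips along both sides (inner faces 106 mm apart, tops 24 mm above the bench).
- tray: Loose aluminium tray, about 250 g, flat on the slab between the guides, out 40 to 70 mm from home; slides with 1 to 4 N. Origin: underside centre of its 100 x 100 x 8 mm plate; x points into the unit. Fixed on it: a dental arch 28 mm tall and, at the near edge, an upright amber shield 100 mm wide, top at z = 60 mm, front face at x = -60 mm. Home: origin at x = +5 mm in the unit's frame.
- tray_tab (a point): Middle of the near face (the one to push) of the tray's upright tab, at x = -145, z = 18 mm in the tray's frame, 30 mm above the bench; axes as the tray's. The tab is 44 mm wide, 6 thick, 36 tall, on the end of a flat strip 30 mm wide and 8 thick that runs out from the shield. With the tray home, plate against the stop and shield flush, it is 85 mm in front of the mouth.
- round_key_top (a point): Centre of the top face of the round key (round, 24 mm across), a white push key on the unit's top; the face stands 12 mm above the unit's top (162 mm above the bench), inside a thin grey surround 30 mm wide and 3 mm high. Moves with the key. This is the start key.
- round_key (a joint): How far the round key is pressed down, in m: 0 up, 0.006 fully down. A spring returns it; it takes about 1.5 N to start and 4.5 N fully down.
- square_key_top (a point): Centre of the top face of the square key (square, 22 x 22 mm), a white push key on the unit's top; the face stands 12 mm above the unit's top (162 mm above the bench), inside a thin grey surround 30 mm wide and 3 mm high. Moves with the key.
- square_key (a joint): How far the square key is pressed down, in m: 0 up, 0.006 fully down. A spring returns it; it takes about 1.5 N to start and 4.5 N fully down.
- bar_key_top (a point): Centre of the top face of the bar key (narrow bar, 10 mm wide and 38 mm long from front to back), a white push key on the unit's top; the face stands 12 mm above the unit's top (162 mm above the bench), inside a thin grey surround 30 mm wide and 3 mm high. Moves with the key.
- bar_key (a joint): How far the bar key is pressed down, in m: 0 up, 0.006 fully down. A spring returns it; it takes about 1.5 N to start and 4.5 N fully down.
- spare_model: Bystander: loose plaster-coloured dental arch, 62 x 64 mm, 28 mm tall, origin under its centre, on the bench to the left of the tray.
- bottle: Bystander: black bottle, 60 mm across, 130 mm tall, origin under its centre, standing to the right of the unit.
- bin: Bystander: small blue open bin, 100 x 75 mm, 40 mm tall, origin under its centre, to the left of the unit.
Not all that is in view belongs to the job. What is meant by the tray is not purple, and is the larger of those in its own colour.

How it is judged (in metres and radians):
On the way, in this order (a step that is already met when the one before it is completed fails the run):
1. the tray is fully home (x of tray in the frame of curing_unit above 0.001 m), for 0.2 s.
2. the round key is pressed over 4 mm (value of joint round_key above 0.004 m), for 0.05 s.
At the end, for the whole second after the job is handed in: The tray lies flat, at rest and within 4 mm of fully home (its origin beyond x = +1 mm in the unit's frame); the round key has been pressed over 4 mm after that and all three keys are up again (under 1.5 mm); the spare model, the bottle and the bin stand within 10 mm of where they began (x of tray in the frame of curing_unit above 0.001 m and linear speed of tray below 0.01 m/s and height (world z) of tray below 0.016 m and angle between tray's own z axis and vertical below 0.05 rad and value of joint each of round_key, square_key, bar_key below 0.0015 m and distance of each of spare_model, bottle, bin from where it was at the start of the episode below 0.01 m and angle between each of spare_model, bottle, bin's own z axis and vertical below 0.2 rad); the robot touches nothing.
It fails at once if the round key is pressed (over 3 mm) while the tray is not home (value of joint round_key above 0.003 m and x of tray in the frame of curing_unit below 0 m).
It fails at once if the square or the bar key is pressed (over 2 mm) (value of joint any of square_key, bar_key above 0.002 m).
It fails at once if the round key is pressed with over 30 N (contact force between round_key and anything else above 30 N).
It fails at once if the tray is lifted (over 8 mm) or tipped (over 0.15 rad) (height (world z) of tray above 0.02 m or angle between tray's own z axis and vertical above 0.15 rad).
It fails at once if the spare model, the bottle or the bin is moved over 10 mm or tipped over 0.2 rad (distance of any of spare_model, bottle, bin from where it was at the start of the episode above 0.01 m or angle between any of spare_model, bottle, bin's own z axis and vertical above 0.2 rad).
It also fails if it takes over 48 s, if anything falls off the work surface, if the arm or the gripper's body presses on something with over 40 N, if the wrist force passes 120 N, or if a joint passes its speed limit or range.

ROBOT

A 6-joint arm with a two-finger parallel gripper is mounted at the origin on the work surface. World frame = base frame: x ahead of the robot, y to its left, z up, the work surface at z = 0. Lengths are in mm, angles in rad, forces in N, time in s.
With the tool pointing down it reaches from about 350 to 975 mm from the base axis. Payload 7.1 kg.
Tool frame: the origin (TCP) lies on the mounting face of the last link; the fingertips stand 182 mm ahead of it and the grasp point (between the pads) lies 163 mm ahead of it (ctrl.tcp_to_tips is the distance from the TCP to the fingertips, in mm); z points along the fingers, y is the direction in which the jaws open and shut (so a half turn about z gives the same grasp; the last joint's range is limited). The gripper opens to 88 mm and grips with 3 to 60 N. Pads are 20 mm wide; open, the fingers measure 115 mm over their backs; the gripper's body (75 mm by 178 mm) begins 61 mm behind the grasp point.
Start: joints at [1.281, 0.423, 1.63, -0, 1.089, -0.019], TCP at [167.158, 602.216, 404.675] pointing down, gripper open.
Joint ranges: [-3, 3], [-0.9, 2.11], [0.09, 2.58], [-1.31, 4.45], [0.11, 2.69], [-2.54, 2.54]. Speed limits (rad/s): [2.39, 2.39, 3.01, 3.14, 3.14, 3.14].

INTERFACE

Orientations are given as a rotation vector (axis times angle).
In Python, from workcell import ctrl gives the robot as it stands. The module is installed in compiled form; this text tells all that it offers.
- The arm moves only by the tool send_rows, never from a script. Its argument "commands" is a list of rows, each an object with "translation": the shift along the world's x, y, z normalised to -1 to 1, where 1 is 0.1 m, a list of three; "twist": the turn, a rotation vector about the world's x, y, z normalised to -1 to 1, where 1 is 0.5 rad, a list of three. A call has exactly 10 rows; each row is the pose to reach, as a shift and turn from the pose commanded when the call began; what a row does not reach only later rows make up. A row lasts 1/10 s, in which the tool goes at most 50 mm and 8.59 degrees, less where a joint would pass 70% of its speed; a pose out of reach is approached as far as the arm can. A call with a number of a shift or a turn outside -1 to 1 is refused whole. A call with a gripper value outside its range is refused whole. "grip" is the closure, from -1 (fully open) to 1 (shut), set as the call begins (left out, the last holds). The fingers move at their own pace and stop on an object; the grip force is fixed at half the most. Time passes only in rows, so rows that repeat a pose let the fingers close, or fill a call up. It gives the time, the measured TCP pose, the force and the opening at its end, in the units of the state.
- ctrl.get_obs(): the state, without advancing time (a new reading comes with each control period).
- ctrl.get_image(name): name is "scene" or "top" or "wrist"; returns a dict with "img" (480x640x3 uint8, red, green, blue), "intrinsics" (3x3 intrinsics, pixels), "cam_to_world" (4x4, takes a point from camera to world coordinates). Camera axes: x right, y down, z forward; pixel columns grow to the right and rows downward; lengths in mm; the calibration is good to about 2 mm. A picture is of the moment at which its call begins. There is no depth.
- ctrl.close_job(): hands the job in, once; it reports no verdict.
The state is a dict: "t": time; "qpos": joint angles; "qvel": joint speeds; "joint_torque": joint torques, N m; "ee_pos": TCP position; "orientation": TCP orientation; "ft_force": force on the tool from outside, world axes, zero at the start; "moment": the same for the moment, N m; "width": finger opening in mm.
Only numpy, scipy, OpenCV 4.12 (cv2) and the standard library are available. Lean on these libraries where they do the work, as an engineer would, in place of code of your own. Each camera call takes 0.05 s, during which the arm holds its last target. There are 200 camera calls.

## Working session

There is one attempt and no reset: what is moved stays moved. The work goes in short steps, Python scripts to look and compute and a tool call to move; the robot and the scene stay as the last step left them, time stands still between calls to the robot, and variables do not carry over. Pictures are saved under pics/ and viewed, about 8 in all and at most 12, crops included, and the job is handed in when it is done.

Besides the shell and the picture viewer there is one more tool, called after "Request:" by a JSON object that holds its "fn" and its "kwargs", one argument or row to a line. send_rows: Moves the arm, as the interface text tells. Its arguments: {"type":"object","properties":{"commands":{"type":"array","items":{"type":"object","properties":{"translation":{"type":"array","items":{"type":"number"}},"twist":{"type":"array","items":{"type":"number"}}}}},"grip":{"type":"number"}},"required":["commands"]}

```bash
mkdir -p pics
python3 - <<'E'
from workcell import ctrl
import cv2,numpy as np,pickle
d={n:ctrl.get_image(n) for n in("scene","top")}
pickle.dump(d,open("d.pkl","wb"))
for n in d: cv2.imwrite(f"pics/{n}0.png",d[n]["img"][:,:,::-1]); print(n,d[n]["intrinsics"].tolist(),np.round(d[n]["cam_to_world"],3).tolist())
o=ctrl.get_obs();print(o["t"],o["ee_pos"],o["orientation"],o["ft_force"],o["width"],ctrl.tcp_to_tips)
E
```

```text
scene [[575.9874940943655, 0.0, 320.32110296793775], [0.0, 575.9874940943655, 231.32865349528672], [0.0, 0.0, 1.0]] [[0.492, 0.662, -0.565, 1200.016], [0.87, -0.385, 0.307, -280.275], [-0.014, -0.643, -0.765, 953.255], [0.0, 0.0, 0.0, 1.0]]
top [[478.04956172215293, 0.0, 312.13990878196955], [0.0, 478.04956172215293, 249.9254913951395], [0.0, 0.0, 1.0]] [[0.026, -0.999, 0.048, 520.083], [-1.0, -0.026, -0.0, 66.97], [0.001, -0.048, -0.999, 911.139], [0.0, 0.0, 0.0, 1.0]]
0.1 [167.08688561 602.00671312 403.97651851] [-4.24018018e-01 -3.11263036e+00  2.11328897e-03] [-0.21783985 -0.02004035  0.84816865] 87.65418658628883 182.0
```

View pics/scene0.png

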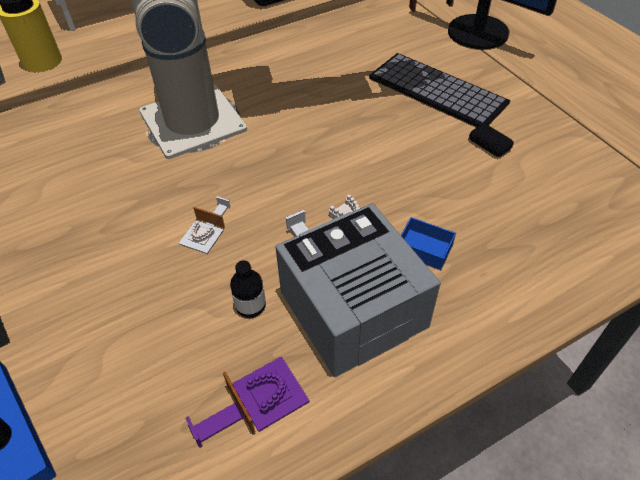

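View pics/top0.png

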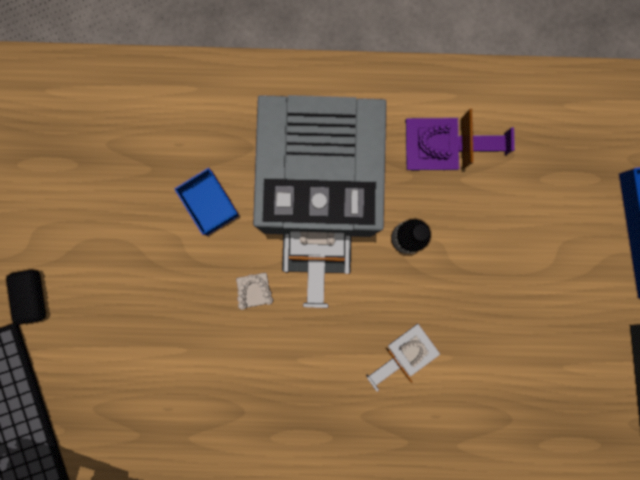

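The round key is the middle one, at about (319,200) in the top view. The tab is at about (316,305), and the small white tray at (412,350) is a decoy. The spare model is at (254,291) and the bottle at (412,236).

```bash
cat > h.py <<'E'
import numpy as np
def ray(d,u,v,z):
    K=np.array(d["intrinsics"]);T=np.array(d["cam_to_world"])
    r=T[:3,:3]@np.linalg.solve(K,[u,v,1]);c=T[:3,3]
    return c+r*(z-c[2])/r[2]
E
python3 - <<'E'
import pickle,cv2,numpy as np
from h import ray
d=pickle.load(open("d.pkl","rb"))["top"];im=d["img"].astype(int)
m=((im.min(2)>140)&(im.max(2)-im.min(2)<30)).astype(np.uint8)
n,l,s,c=cv2.connectedComponentsWithStats(m)
for i in range(1,n):
    if s[i,4]>25: print(s[i],c[i].round(1),"z162",ray(d,*c[i],162).round(1),"z48",ray(d,*c[i],48).round(1))
# unit top axis by dark top panel / grey
g=im[:,:,:].max(2)
crop=d["img"][165:320,230:440,::-1]
cv2.imwrite("pics/c.png",cv2.resize(crop,None,fx=3.7,fy=3.7,interpolation=cv2.INTER_CUBIC))
E
```

```text
[352 190   6  23 136] [354.5 201.2] z162 [634.8   2.1 162. ] z48 [652.2  -7.7  48. ]
[276 193  15  13 179] [283.3 199.1] z162 [635.  114.4 162. ] z48 [652.5 121.7  48. ]
[312 193  15  15 166] [318.7 200. ] z162 [635.1  58.6 162. ] z48 [652.6  57.3  48. ]
[285 239   3  32  82] [285.9 253.4] z162 [549.5 107.9 162. ] z48 [554.  114.2  48. ]
[291 238  53  19 704] [316.4 247.5] z162 [560.1  60.4 162. ] z48 [566.1  59.4  48. ]
[345 241   4  32  79] [346.7 255.5] z162 [548.8  12.5 162. ] z48 [553.1   4.2  48. ]
[308 262  16  41 627] [315.6 282.2] z162 [505.7  60.2 162. ] z48 [503.5  59.1  48. ]
[238 277  21  13 107] [245.1 281.1] z162 [504.5 170.3 162. ] z48 [502.1 186.1  48. ]
[247 283  22  22 347] [255.9 294.5] z162 [484.1 152.9 162. ] z48 [478.7 166.   48. ]
[304 304  23   3  62] [314.9 305. ] z162 [470.1  60.3 162. ] z48 [462.5  59.3  48. ]
[ 390  325   49   50 1086] [413.9 349.6] z162 [405.2 -95.2 162. ] z48 [ 387.7 -119.8   48. ]
[369 360  29  30 332] [382.9 372.6] z162 [368.7 -47.6 162. ] z48 [345.6 -65.1  48. ]
```

View pics/c.png

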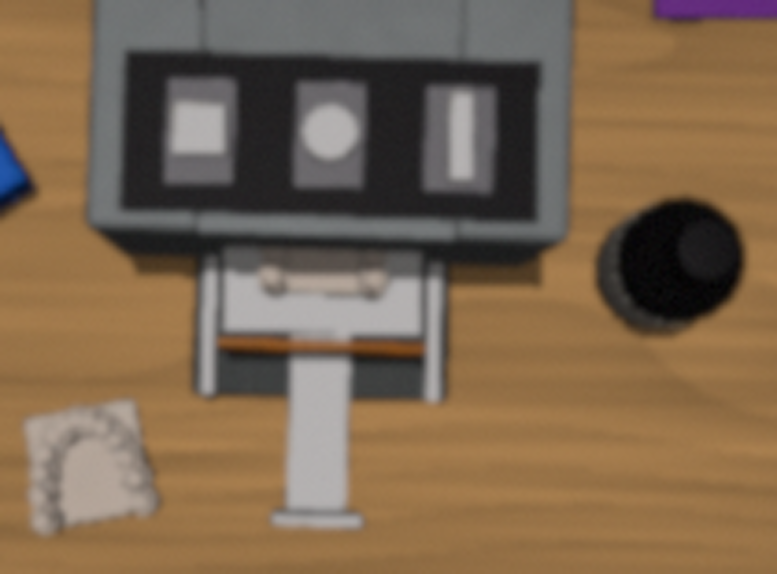

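Request:
{"fn": "send_rows", "kwargs": {
  "commands": [
    {"translation":[0.04,-0.09,0],"twist":[0,0,0.05]},
    {"translation":[0.09,-0.18,0],"twist":[0,0,0.11]},
    {"translation":[0.13,-0.27,0],"twist":[0,0,0.16]},
    {"translation":[0.18,-0.36,0],"twist":[0,0,0.22]},
    {"translation":[0.22,-0.45,0],"twist":[0,0,0.27]},
    {"translation":[0.26,-0.54,0],"twist":[0,0,0.32]},
    {"translation":[0.31,-0.63,0],"twist":[0,0,0.38]},
    {"translation":[0.35,-0.72,0],"twist":[0,0,0.43]},
    {"translation":[0.4,-0.81,0],"twist":[0,0,0.49]},
    {"translation":[0.44,-0.9,0],"twist":[0,0,0.54]}
  ],
  "grip": 0.7
}}

```text
t: 1.1
ee_pos: [211.3, 511.7, 404.3]
orientation: [0.001, -3.141, 0.001]
ft_force: [-0.4, 0.1, -0.2]
width: 13.8
```

Request:
{"fn": "send_rows", "kwargs": {
  "commands": [
    {"translation":[0.04,-0.09,0],"twist":[0,0,0]},
    {"translation":[0.09,-0.18,0],"twist":[0,0,0]},
    {"translation":[0.13,-0.27,0],"twist":[0,0,0]},
    {"translation":[0.18,-0.36,0],"twist":[0,0,0]},
    {"translation":[0.22,-0.45,0],"twist":[0,0,0]},
    {"translation":[0.26,-0.54,0],"twist":[0,0,0]},
    {"translation":[0.31,-0.63,0],"twist":[0,0,0]},
    {"translation":[0.35,-0.72,0],"twist":[0,0,0]},
    {"translation":[0.4,-0.81,0],"twist":[0,0,0]},
    {"translation":[0.44,-0.9,0],"twist":[0,0,0]}
  ]
}}

```text
t: 2.1
ee_pos: [255.6, 421.5, 404.7]
orientation: [0.002, 3.141, 0.0]
ft_force: [0.7, 0.4, -0.2]
width: 13.5
```

Request:
{"fn": "send_rows", "kwargs": {
  "commands": [
    {"translation":[0.04,-0.1,0],"twist":[0,0,0]},
    {"translation":[0.09,-0.2,0],"twist":[0,0,0]},
    {"translation":[0.13,-0.3,0],"twist":[0,0,0]},
    {"translation":[0.18,-0.4,0],"twist":[0,0,0]},
    {"translation":[0.22,-0.5,0],"twist":[0,0,0]},
    {"translation":[0.26,-0.6,0],"twist":[0,0,0]},
    {"translation":[0.31,-0.7,0],"twist":[0,0,0]},
    {"translation":[0.35,-0.8,0],"twist":[0,0,0]},
    {"translation":[0.4,-0.9,0],"twist":[0,0,0]},
    {"translation":[0.44,-1,0],"twist":[0,0,0]}
  ]
}}

```text
t: 3.1
ee_pos: [299.6, 321.4, 404.7]
orientation: [0.001, 3.141, 0.0]
ft_force: [0.5, -0.4, 0.7]
width: 13.3
```

Request:
{"fn": "send_rows", "kwargs": {
  "commands": [
    {"translation":[0.04,-0.1,0],"twist":[0,0,0]},
    {"translation":[0.08,-0.2,0],"twist":[0,0,0]},
    {"translation":[0.12,-0.3,0],"twist":[0,0,0]},
    {"translation":[0.16,-0.4,0],"twist":[0,0,0]},
    {"translation":[0.2,-0.5,0],"twist":[0,0,0]},
    {"translation":[0.25,-0.6,0],"twist":[0,0,0]},
    {"translation":[0.3,-0.7,0],"twist":[0,0,0]},
    {"translation":[0.35,-0.8,0],"twist":[0,0,0]},
    {"translation":[0.4,-0.9,0],"twist":[0,0,0]},
    {"translation":[0.45,-1,0],"twist":[0,0,0]}
  ]
}}

```text
t: 4.1
ee_pos: [344.6, 221.4, 404.7]
orientation: [0.001, 3.142, 0.0]
ft_force: [0.1, 0.4, -1.2]
width: 12.9
```

Request:
{"fn": "send_rows", "kwargs": {
  "commands": [
    {"translation":[0.04,-0.1,0],"twist":[0,0,0]},
    {"translation":[0.08,-0.2,0],"twist":[0,0,0]},
    {"translation":[0.12,-0.3,0],"twist":[0,0,0]},
    {"translation":[0.16,-0.4,0],"twist":[0,0,0]},
    {"translation":[0.2,-0.5,0],"twist":[0,0,0]},
    {"translation":[0.25,-0.6,0],"twist":[0,0,0]},
    {"translation":[0.3,-0.7,0],"twist":[0,0,0]},
    {"translation":[0.35,-0.8,0],"twist":[0,0,0]},
    {"translation":[0.4,-0.9,0],"twist":[0,0,0]},
    {"translation":[0.45,-1,0],"twist":[0,0,0]}
  ]
}}

```text
t: 5.1
ee_pos: [389.6, 121.4, 404.7]
orientation: [-0.001, -3.142, 0.0]
ft_force: [-0.0, -0.1, -0.3]
width: 13.2
```

Request:
{"fn": "send_rows", "kwargs": {
  "commands": [
    {"translation":[0.03,-0.06,-0.1],"twist":[0,0,0]},
    {"translation":[0.06,-0.12,-0.2],"twist":[0,0,0]},
    {"translation":[0.09,-0.18,-0.3],"twist":[0,0,0]},
    {"translation":[0.12,-0.24,-0.4],"twist":[0,0,0]},
    {"translation":[0.15,-0.3,-0.5],"twist":[0,0,0]},
    {"translation":[0.18,-0.36,-0.6],"twist":[0,0,0]},
    {"translation":[0.21,-0.42,-0.7],"twist":[0,0,0]},
    {"translation":[0.24,-0.48,-0.8],"twist":[0,0,0]},
    {"translation":[0.27,-0.54,-0.9],"twist":[0,0,0]},
    {"translation":[0.3,-0.62,-1],"twist":[0,0,0]}
  ]
}}

```text
t: 6.1
ee_pos: [419.4, 59.7, 303.8]
orientation: [0.001, 3.142, 0.0]
ft_force: [0.2, -0.4, -0.1]
width: 12.7
```

Run:
```python
from workcell import ctrl
import cv2
d=ctrl.get_image("top");cv2.imwrite("pics/t1.png",cv2.resize(d["img"][165:360,230:440,::-1],None,fx=3,fy=3))
print(ctrl.get_obs()["ee_pos"])
```

```text
[419.32040546  59.02355567 302.74960909]
```

View pics/t1.png

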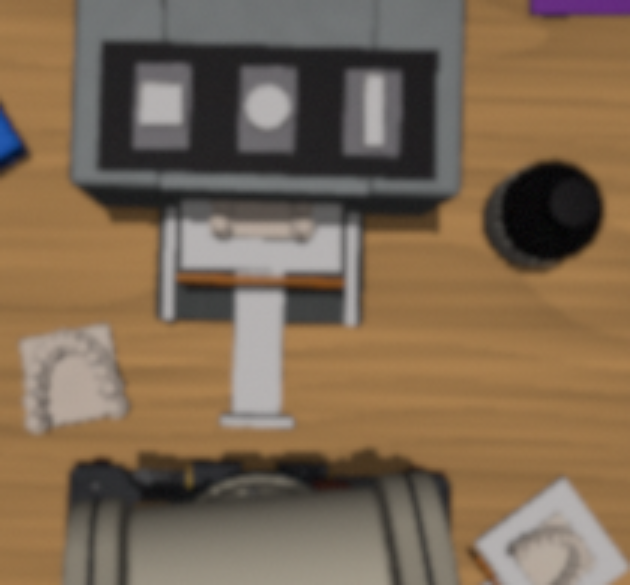

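The gripper sits behind the tab at about (257,422) in the crop, lined up in y and clear of it. Next I go down and push.

Request:
{"fn": "send_rows", "kwargs": {
  "commands": [
    {"translation":[0,0,-0.1]},
    {"translation":[0,0,-0.2]},
    {"translation":[0,0,-0.3]},
    {"translation":[0,0,-0.4]},
    {"translation":[0,0,-0.5]},
    {"translation":[0,0,-0.6]},
    {"translation":[0,0,-0.7]},
    {"translation":[0,0,-0.8]},
    {"translation":[0,0,-0.88]},
    {"translation":[0,0,-0.94]}
  ]
}}

```text
validation failed for argument at $.co...
```

Request:
{"fn": "send_rows", "kwargs": {
  "commands": [
    {"translation":[0.05,0,0]},
    {"translation":[0.1,0,0]},
    {"translation":[0.15,0,0]},
    {"translation":[0.19,0,0]},
    {"translation":[0.23,0,0]},
    {"translation":[0.27,0,0]},
    {"translation":[0.31,0,0]},
    {"translation":[0.35,0,0]},
    {"translation":[0.38,0,0]},
    {"translation":[0.41,0,0]}
  ]
}}

```text
validation failed for argument at $.co...
```

Request:
{"fn": "send_rows", "kwargs": {
  "commands": [
    {"translation":[0.03,0,0]},
    {"translation":[0.06,0,0]},
    {"translation":[0.09,0,0]},
    {"translation":[0.12,0,0]},
    {"translation":[0.14,0,0]},
    {"translation":[0.16,0,0]},
    {"translation":[0.18,0,0]},
    {"translation":[0.2,0,0]},
    {"translation":[0.22,0,0]},
    {"translation":[0.24,0,0]}
  ]
}}

```text
validation failed for argument at $.co...
```

Twist has to be given in every row, so I'm adding it.

Request:
{"fn": "send_rows", "kwargs": {
  "commands": [
    {"translation":[0,0,-0.1],"twist":[0,0,0]},
    {"translation":[0,0,-0.2],"twist":[0,0,0]},
    {"translation":[0,0,-0.3],"twist":[0,0,0]},
    {"translation":[0,0,-0.4],"twist":[0,0,0]},
    {"translation":[0,0,-0.5],"twist":[0,0,0]},
    {"translation":[0,0,-0.6],"twist":[0,0,0]},
    {"translation":[0,0,-0.7],"twist":[0,0,0]},
    {"translation":[0,0,-0.8],"twist":[0,0,0]},
    {"translation":[0,0,-0.88],"twist":[0,0,0]},
    {"translation":[0,0,-0.94],"twist":[0,0,0]}
  ]
}}

```text
t: 7.15
ee_pos: [419.1, 60.2, 209.9]
orientation: [-0.001, -3.141, 0.0]
ft_force: [0.8, 0.7, 0.2]
width: 13.4
```

Request:
{"fn": "send_rows", "kwargs": {
  "commands": [
    {"translation":[0.05,0,0],"twist":[0,0,0]},
    {"translation":[0.1,0,0],"twist":[0,0,0]},
    {"translation":[0.15,0,0],"twist":[0,0,0]},
    {"translation":[0.19,0,0],"twist":[0,0,0]},
    {"translation":[0.23,0,0],"twist":[0,0,0]},
    {"translation":[0.27,0,0],"twist":[0,0,0]},
    {"translation":[0.3,0,0],"twist":[0,0,0]},
    {"translation":[0.33,0,0],"twist":[0,0,0]},
    {"translation":[0.36,0,0],"twist":[0,0,0]},
    {"translation":[0.39,0,0],"twist":[0,0,0]}
  ]
}}

```text
t: 8.15
ee_pos: [458.3, 60.2, 210.6]
orientation: [0.001, 3.142, -0.0]
ft_force: [-0.7, 0.5, -0.8]
width: 13.2
```

Request:
{"fn": "send_rows", "kwargs": {
  "commands": [
    {"translation":[0.03,0,0],"twist":[0,0,0]},
    {"translation":[0.06,0,0],"twist":[0,0,0]},
    {"translation":[0.09,0,0],"twist":[0,0,0]},
    {"translation":[0.12,0,0],"twist":[0,0,0]},
    {"translation":[0.14,0,0],"twist":[0,0,0]},
    {"translation":[0.16,0,0],"twist":[0,0,0]},
    {"translation":[0.18,0,0],"twist":[0,0,0]},
    {"translation":[0.2,0,0],"twist":[0,0,0]},
    {"translation":[0.22,0,0],"twist":[0,0,0]},
    {"translation":[0.24,0,0],"twist":[0,0,0]}
  ]
}}

```text
t: 9.15
ee_pos: [482.4, 60.2, 210.7]
orientation: [0.001, 3.141, 0.0]
ft_force: [-1.4, -0.3, -1.0]
width: 13.1
```

Request:
{"fn": "send_rows", "kwargs": {
  "commands": [
    {"translation":[0.01,0,0],"twist":[0,0,0]},
    {"translation":[0.02,0,0],"twist":[0,0,0]},
    {"translation":[0.03,0,0],"twist":[0,0,0]},
    {"translation":[0.04,0,0],"twist":[0,0,0]},
    {"translation":[0.05,0,0],"twist":[0,0,0]},
    {"translation":[0.06,0,0],"twist":[0,0,0]},
    {"translation":[0.07,0,0],"twist":[0,0,0]},
    {"translation":[0.08,0,0],"twist":[0,0,0]},
    {"translation":[0.09,0,0],"twist":[0,0,0]},
    {"translation":[0.1,0,0],"twist":[0,0,0]}
  ]
}}

```text
t: 10.15
ee_pos: [492.4, 60.2, 210.7]
orientation: [0.001, 3.141, 0.0]
ft_force: [0.3, 0.5, -1.0]
width: 13.1
```

Run:
```python
from workcell import ctrl
import cv2
d=ctrl.get_image("top");cv2.imwrite("pics/t2.png",cv2.resize(d["img"][165:340,240:400,::-1],None,fx=3.4,fy=3.4))
o=ctrl.get_obs();print(o["ee_pos"],o["ft_force"])
```

```text
[492.55739779  60.24941052 210.68127132] [-0.33943957  0.07146805  0.1923086 ]
```

View pics/t2.png

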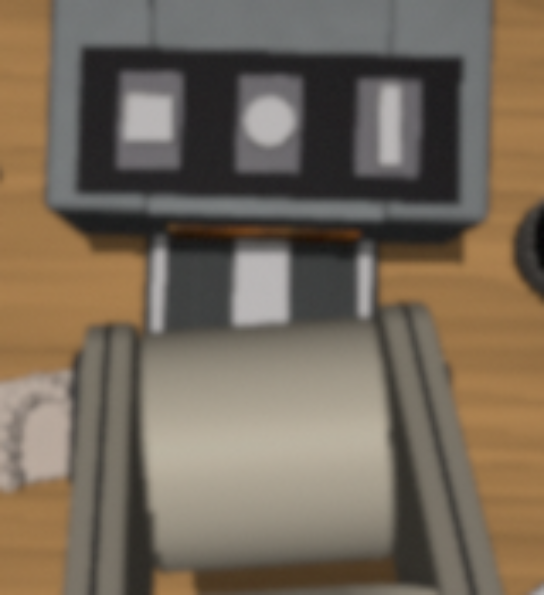

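The tray is nearly home: the amber shield is still a thin line in front of the unit at crop row ~232. I'll keep pushing slowly until the force rises.

Request:
{"fn": "send_rows", "kwargs": {
  "commands": [
    {"translation":[0.01,0,0],"twist":[0,0,0]},
    {"translation":[0.015,0,0],"twist":[0,0,0]},
    {"translation":[0.02,0,0],"twist":[0,0,0]},
    {"translation":[0.025,0,0],"twist":[0,0,0]},
    {"translation":[0.03,0,0],"twist":[0,0,0]},
    {"translation":[0.035,0,0],"twist":[0,0,0]},
    {"translation":[0.04,0,0],"twist":[0,0,0]},
    {"translation":[0.045,0,0],"twist":[0,0,0]},
    {"translation":[0.05,0,0],"twist":[0,0,0]},
    {"translation":[0.05,0,0],"twist":[0,0,0]}
  ]
}}

```text
t: 11.2
ee_pos: [495.0, 60.2, 210.3]
orientation: [-0.001, -3.135, 0.001]
ft_force: [-12.0, 0.6, 8.4]
width: 13.2
```

Force rises to 12 N with the tool stalled at x ≈ 495, about where the stop should be. Backing off to check.

Request:
{"fn": "send_rows", "kwargs": {
  "commands": [
    {"translation":[-0.02,0,0],"twist":[0,0,0]},
    {"translation":[-0.06,0,0],"twist":[0,0,0]},
    {"translation":[-0.12,0,0],"twist":[0,0,0]},
    {"translation":[-0.2,0,0],"twist":[0,0,0]},
    {"translation":[-0.3,0,0],"twist":[0,0,0]},
    {"translation":[-0.4,0,0.1],"twist":[0,0,0]},
    {"translation":[-0.5,0,0.25],"twist":[0,0,0]},
    {"translation":[-0.6,0,0.45],"twist":[0,0,0]},
    {"translation":[-0.7,0,0.7],"twist":[0,0,0]},
    {"translation":[-0.8,0,0.95],"twist":[0,0,0]}
  ],
  "grip": 1
}}

```text
t: 12.2
ee_pos: [415.9, 60.2, 306.9]
orientation: [-0.001, -3.141, 0.0]
ft_force: [0.0, -0.1, 0.7]
width: 0.5
```

Run:
```python
from workcell import ctrl
from h import ray
import cv2,numpy as np
d=ctrl.get_image("top");img=d["img"];im=img.astype(int)
cv2.imwrite("pics/t3.png",cv2.resize(img[165:310,230:440,::-1],None,fx=3.7,fy=3.7))
m=((im.min(2)>140)&(im.max(2)-im.min(2)<30)).astype(np.uint8)
n,l,s,c=cv2.connectedComponentsWithStats(m)
for i in range(1,n):
    if s[i,4]>25 and 270<c[i][0]<370 and c[i][1]<320: print(s[i],c[i].round(1),"z162",ray(d,*c[i],162).round(1),"z48",ray(d,*c[i],48).round(1))
o=ctrl.get_obs();print(o["ee_pos"],o["ft_force"],o["width"])
```

```text
[352 190   6  23 136] [354.5 201.2] z162 [634.8   2.1 162. ] z48 [652.2  -7.7  48. ]
[276 192  15  14 184] [283.3 199.1] z162 [635.1 114.5 162. ] z48 [652.6 121.7  48. ]
[312 193  15  15 166] [318.7 200. ] z162 [635.1  58.6 162. ] z48 [652.6  57.3  48. ]
[285 239   4  32  95] [286.  253.9] z162 [548.8 107.7 162. ] z48 [553.1 113.8  48. ]
[303 239  23  42 667] [314.9 260. ] z162 [540.3  62.2 162. ] z48 [543.4  61.5  48. ]
[345 240   4  33  98] [346.9 256.6] z162 [547.1  12.2 162. ] z48 [551.2   3.8  48. ]
[415.50599137  60.25811512 309.6486508 ] [-0.01688626  0.15990311  0.7071536 ] 0.3234020557825368
```

View pics/t3.png

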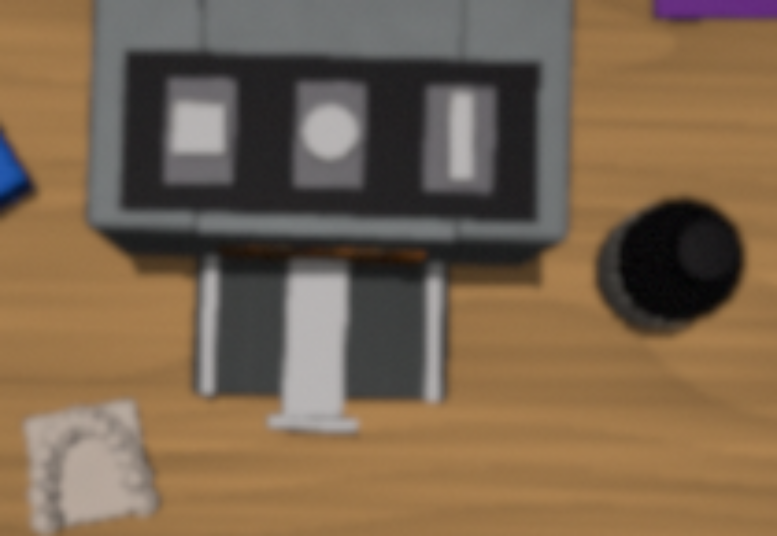

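The shield is now against the front, around (320,252) in the crop. The tray looks yawed slightly clockwise, with the tab end to the left and about 1–2 mm short. I'll give it one more gentle push on the right half of the tab to square it.

Request:
{"fn": "send_rows", "kwargs": {
  "commands": [
    {"translation":[0,-0.02,-0.1],"twist":[0,0,0]},
    {"translation":[0,-0.04,-0.2],"twist":[0,0,0]},
    {"translation":[0,-0.06,-0.3],"twist":[0,0,0]},
    {"translation":[0,-0.08,-0.4],"twist":[0,0,0]},
    {"translation":[0,-0.1,-0.5],"twist":[0,0,0]},
    {"translation":[0,-0.12,-0.6],"twist":[0,0,0]},
    {"translation":[0,-0.12,-0.7],"twist":[0,0,0]},
    {"translation":[0,-0.12,-0.8],"twist":[0,0,0]},
    {"translation":[0,-0.12,-0.9],"twist":[0,0,0]},
    {"translation":[0,-0.12,-0.96],"twist":[0,0,0]}
  ]
}}

```text
t: 13.25
ee_pos: [417.0, 48.3, 208.7]
orientation: [-0.001, -3.141, 0.0]
ft_force: [-0.2, 0.4, 0.4]
width: 0.4
```

Request:
{"fn": "send_rows", "kwargs": {
  "commands": [
    {"translation":[0.1,0,0],"twist":[0,0,0]},
    {"translation":[0.2,0,0],"twist":[0,0,0]},
    {"translation":[0.3,0,0],"twist":[0,0,0]},
    {"translation":[0.4,0,0],"twist":[0,0,0]},
    {"translation":[0.5,0,0],"twist":[0,0,0]},
    {"translation":[0.58,0,0],"twist":[0,0,0]},
    {"translation":[0.64,0,0],"twist":[0,0,0]},
    {"translation":[0.69,0,0],"twist":[0,0,0]},
    {"translation":[0.72,0,0],"twist":[0,0,0]},
    {"translation":[0.74,0,0],"twist":[0,0,0]}
  ]
}}

```text
t: 14.25
ee_pos: [491.2, 48.2, 209.6]
orientation: [-0.001, -3.141, 0.0]
ft_force: [-0.2, -0.3, -0.0]
width: 0.4
```

Request:
{"fn": "send_rows", "kwargs": {
  "commands": [
    {"translation":[0.01,0,0],"twist":[0,0,0]},
    {"translation":[0.015,0,0],"twist":[0,0,0]},
    {"translation":[0.02,0,0],"twist":[0,0,0]},
    {"translation":[0.025,0,0],"twist":[0,0,0]},
    {"translation":[0.03,0,0],"twist":[0,0,0]},
    {"translation":[0.035,0,0],"twist":[0,0,0]},
    {"translation":[0.04,0,0],"twist":[0,0,0]},
    {"translation":[0.045,0,0],"twist":[0,0,0]},
    {"translation":[0.05,0,0],"twist":[0,0,0]},
    {"translation":[0.055,0,0],"twist":[0,0,0]}
  ]
}}

```text
t: 15.25
ee_pos: [494.3, 48.1, 209.3]
orientation: [-0.001, -3.135, 0.001]
ft_force: [-10.0, 0.2, 10.2]
width: 0.6
```

Request:
{"fn": "send_rows", "kwargs": {
  "commands": [
    {"translation":[-0.02,0,0],"twist":[0,0,0]},
    {"translation":[-0.06,0,0],"twist":[0,0,0]},
    {"translation":[-0.12,0,0],"twist":[0,0,0]},
    {"translation":[-0.2,0,0],"twist":[0,0,0]},
    {"translation":[-0.3,0,0],"twist":[0,0,0]},
    {"translation":[-0.4,0,0.1],"twist":[0,0,0]},
    {"translation":[-0.5,0,0.25],"twist":[0,0,0]},
    {"translation":[-0.6,0,0.5],"twist":[0,0,0]},
    {"translation":[-0.7,0,0.75],"twist":[0,0,0]},
    {"translation":[-0.8,0,1],"twist":[0,0,0]}
  ]
}}

```text
t: 16.25
ee_pos: [415.4, 48.2, 311.0]
orientation: [-0.001, -3.141, 0.0]
ft_force: [0.0, 0.4, 0.8]
width: 0.7
```

Run:
```python
from workcell import ctrl
from h import ray
import cv2,numpy as np
d=ctrl.get_image("top");img=d["img"];im=img.astype(int)
cv2.imwrite("pics/t4.png",cv2.resize(img[215:290,270:370,::-1],None,fx=7,fy=7,interpolation=cv2.INTER_CUBIC))
# tab top edge rows: blobs inside u 303..326, subpixel bright-centroid per column
g=im.min(2)
for a,b in((304,308),(320,325)):
    w=np.clip(g[275:285,a:b].mean(1)-70,0,None);print(a,w.round(0),ray(d,(a+b-1)/2,(w*np.arange(275,285)).sum()/w.sum(),48).round(1))
print("slab end profile u330-340",g[264:280,330:340].mean(1).round(0))
o=ctrl.get_obs();print(o["ee_pos"],o["ft_force"])
for v in(270,271,272,273): print(v,ray(d,335,v,12).round(1))
```

```text
304 [48. 61. 83. 99. 94. 64. 24.  5.  4.  4.] [510.6  77.5  48. ]
320 [65. 59. 61. 81. 99. 94. 61. 19.  1.  2.] [510.7  47.8  48. ]
slab end profile u330-340 [63. 64. 64. 64. 64. 64. 64. 62. 59. 63. 72. 78. 80. 80. 79. 80.]
[414.99066537  48.24673577 313.70843248] [-0.34567884  0.81453327  1.46294873]
270 [526.6  23.   12. ]
271 [524.8  22.9  12. ]
272 [522.9  22.9  12. ]
273 [521.   22.8  12. ]
```

View pics/t4.png

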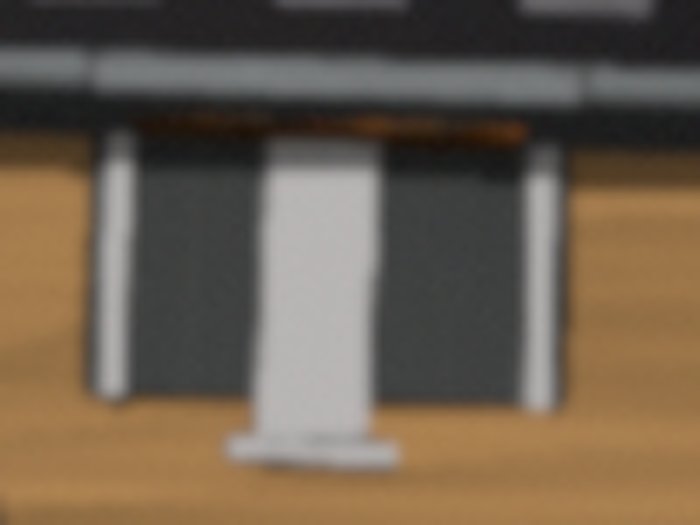

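The tab centre is at x ≈ 510.6 with 0.1 mm left-to-right difference (home 510), the slab end is where expected, and the shield is flush. The tray is home, so I go to the key at (635, 58.6).

Request:
{"fn": "send_rows", "kwargs": {
  "commands": [
    {"translation":[0,0.02,0.1],"twist":[0,0,0]},
    {"translation":[0,0.04,0.2],"twist":[0,0,0]},
    {"translation":[0,0.06,0.3],"twist":[0,0,0]},
    {"translation":[0,0.08,0.4],"twist":[0,0,0]},
    {"translation":[0,0.1,0.5],"twist":[0,0,0]},
    {"translation":[0.05,0.1,0.6],"twist":[0,0,0]},
    {"translation":[0.1,0.1,0.7],"twist":[0,0,0]},
    {"translation":[0.2,0.1,0.8],"twist":[0,0,0]},
    {"translation":[0.3,0.1,0.85],"twist":[0,0,0]},
    {"translation":[0.4,0.1,0.85],"twist":[0,0,0]}
  ]
}}

```text
t: 17.3
ee_pos: [458.0, 58.2, 395.5]
orientation: [0.002, 3.14, 0.0]
ft_force: [-0.4, 1.6, 0.6]
width: 0.1
```

Request:
{"fn": "send_rows", "kwargs": {
  "commands": [
    {"translation":[0.1,0,0],"twist":[0,0,0]},
    {"translation":[0.2,0,0],"twist":[0,0,0]},
    {"translation":[0.3,0,0],"twist":[0,0,0]},
    {"translation":[0.4,0,0],"twist":[0,0,0]},
    {"translation":[0.5,0,0],"twist":[0,0,0]},
    {"translation":[0.6,0,0],"twist":[0,0,0]},
    {"translation":[0.7,0,0],"twist":[0,0,0]},
    {"translation":[0.8,0,0],"twist":[0,0,0]},
    {"translation":[0.9,0,0],"twist":[0,0,0]},
    {"translation":[1,0,0],"twist":[0,0,0]}
  ]
}}

```text
t: 18.3
ee_pos: [557.5, 58.2, 394.7]
orientation: [0.001, 3.142, 0.0]
ft_force: [0.2, 0.6, 0.3]
width: 0.5
```

Request:
{"fn": "send_rows", "kwargs": {
  "commands": [
    {"translation":[0.12,0,0],"twist":[0,0,0]},
    {"translation":[0.24,0,0],"twist":[0,0,0]},
    {"translation":[0.36,0,0],"twist":[0,0,0]},
    {"translation":[0.48,0,0],"twist":[0,0,0]},
    {"translation":[0.6,0,-0.05],"twist":[0,0,0]},
    {"translation":[0.7,0,-0.12],"twist":[0,0,0]},
    {"translation":[0.775,0,-0.2],"twist":[0,0,0]},
    {"translation":[0.775,0,-0.28],"twist":[0,0,0]},
    {"translation":[0.775,0,-0.35],"twist":[0,0,0]},
    {"translation":[0.775,0,-0.4],"twist":[0,0,0]}
  ]
}}

```text
t: 19.3
ee_pos: [633.6, 58.2, 353.5]
orientation: [-0.001, -3.14, 0.0]
ft_force: [-0.2, 0.6, 0.1]
width: 0.1
```

Run:
```python
from workcell import ctrl
import cv2
d=ctrl.get_image("scene");cv2.imwrite("pics/s1.png",cv2.resize(d["img"][130:330,200:460,::-1],None,fx=3,fy=3))
o=ctrl.get_obs();print(o["ee_pos"],o["ft_force"])
```

```text
[633.4188191   58.20271264 353.01612078] [-0.93088363 -0.32859582 -0.1994831 ]
```

View pics/s1.png

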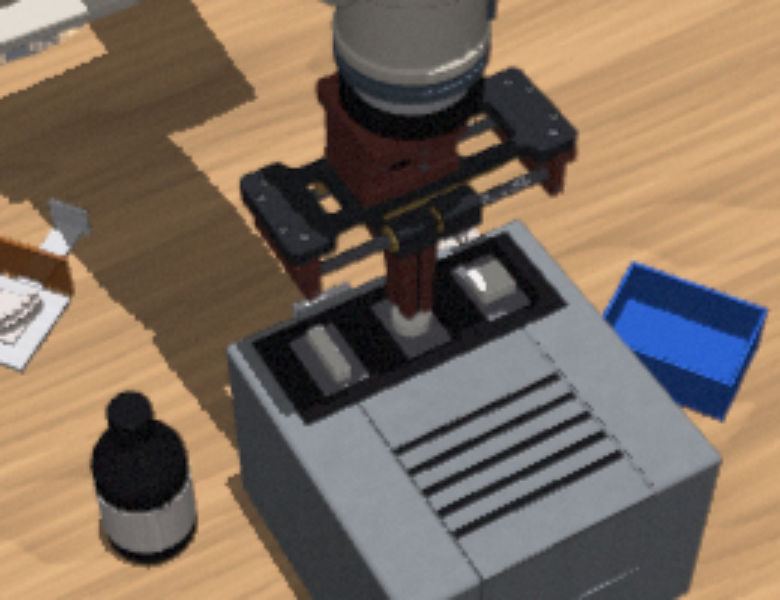

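The closed fingertips at about (408,310) are right over the round key and clear of the square and bar keys. Pressing slowly.

Request:
{"fn": "send_rows", "kwargs": {
  "commands": [
    {"translation":[0,0,-0.02],"twist":[0,0,0]},
    {"translation":[0,0,-0.04],"twist":[0,0,0]},
    {"translation":[0,0,-0.06],"twist":[0,0,0]},
    {"translation":[0,0,-0.075],"twist":[0,0,0]},
    {"translation":[0,0,-0.09],"twist":[0,0,0]},
    {"translation":[0,0,-0.1],"twist":[0,0,0]},
    {"translation":[0,0,-0.11],"twist":[0,0,0]},
    {"translation":[0,0,-0.12],"twist":[0,0,0]},
    {"translation":[0,0,-0.13],"twist":[0,0,0]},
    {"translation":[0,0,-0.13],"twist":[0,0,0]}
  ]
}}

```text
t: 20.35
ee_pos: [634.2, 58.2, 341.7]
orientation: [0.001, 3.142, 0.0]
ft_force: [-0.0, 0.4, 2.8]
width: 0.5
```

Request:
{"fn": "send_rows", "kwargs": {
  "commands": [
    {"translation":[0,0,-0.005],"twist":[0,0,0]},
    {"translation":[0,0,-0.01],"twist":[0,0,0]},
    {"translation":[0,0,-0.015],"twist":[0,0,0]},
    {"translation":[0,0,-0.02],"twist":[0,0,0]},
    {"translation":[0,0,-0.025],"twist":[0,0,0]},
    {"translation":[0,0,-0.03],"twist":[0,0,0]},
    {"translation":[0,0,-0.033],"twist":[0,0,0]},
    {"translation":[0,0,-0.036],"twist":[0,0,0]},
    {"translation":[0,0,-0.036],"twist":[0,0,0]},
    {"translation":[0,0,-0.036],"twist":[0,0,0]}
  ]
}}

```text
t: 21.35
ee_pos: [634.2, 58.2, 338.4]
orientation: [0.001, 3.141, 0.0]
ft_force: [-2.0, -0.8, 6.2]
width: 0.4
```

Request:
{"fn": "send_rows", "kwargs": {
  "commands": [
    {"translation":[0,0,-0.003],"twist":[0,0,0]},
    {"translation":[0,0,-0.006],"twist":[0,0,0]},
    {"translation":[0,0,-0.009],"twist":[0,0,0]},
    {"translation":[0,0,-0.012],"twist":[0,0,0]},
    {"translation":[0,0,-0.012],"twist":[0,0,0]},
    {"translation":[0,0,-0.012],"twist":[0,0,0]},
    {"translation":[0,0,-0.012],"twist":[0,0,0]},
    {"translation":[0,0,-0.012],"twist":[0,0,0]},
    {"translation":[0,0,-0.012],"twist":[0,0,0]},
    {"translation":[0,0,-0.012],"twist":[0,0,0]}
  ]
}}

```text
t: 22.35
ee_pos: [634.2, 58.2, 338.2]
orientation: [0.001, 3.141, 0.0]
ft_force: [-5.5, 0.4, 12.0]
width: 0.6
```

The key is bottomed: force is up to 12 N with no further travel. Withdrawing.

Request:
{"fn": "send_rows", "kwargs": {
  "commands": [
    {"translation":[0,0,0.03],"twist":[0,0,0]},
    {"translation":[0,0,0.08],"twist":[0,0,0]},
    {"translation":[0,0,0.15],"twist":[0,0,0]},
    {"translation":[0,0,0.25],"twist":[0,0,0]},
    {"translation":[0,0,0.35],"twist":[0,0,0]},
    {"translation":[0,0,0.45],"twist":[0,0,0]},
    {"translation":[0,0,0.55],"twist":[0,0,0]},
    {"translation":[0,0,0.65],"twist":[0,0,0]},
    {"translation":[0,0,0.75],"twist":[0,0,0]},
    {"translation":[0,0,0.8],"twist":[0,0,0]}
  ]
}}

```text
t: 23.35
ee_pos: [634.4, 58.2, 418.3]
orientation: [0.001, 3.14, 0.0]
ft_force: [-0.4, -0.3, 0.2]
width: 0.5
```

Request:
{"fn": "send_rows", "kwargs": {
  "commands": [
    {"translation":[-0.1,0,0],"twist":[0,0,0]},
    {"translation":[-0.2,0,0],"twist":[0,0,0]},
    {"translation":[-0.3,0,0],"twist":[0,0,0]},
    {"translation":[-0.4,0,0],"twist":[0,0,0]},
    {"translation":[-0.5,0,0],"twist":[0,0,0]},
    {"translation":[-0.6,0,0],"twist":[0,0,0]},
    {"translation":[-0.7,0,0],"twist":[0,0,0]},
    {"translation":[-0.8,0,0],"twist":[0,0,0]},
    {"translation":[-0.9,0,0],"twist":[0,0,0]},
    {"translation":[-1,0,0],"twist":[0,0,0]}
  ]
}}

```text
t: 24.35
ee_pos: [533.3, 58.2, 416.9]
orientation: [0.001, 3.142, 0.0]
ft_force: [-0.3, 0.1, 0.3]
width: 0.5
```

Request:
{"fn": "send_rows", "kwargs": {
  "commands": [
    {"translation":[-0.1,0,0],"twist":[0,0,0]},
    {"translation":[-0.2,0,0],"twist":[0,0,0]},
    {"translation":[-0.3,0,0],"twist":[0,0,0]},
    {"translation":[-0.4,0,0],"twist":[0,0,0]},
    {"translation":[-0.5,0,0],"twist":[0,0,0]},
    {"translation":[-0.6,0,0],"twist":[0,0,0]},
    {"translation":[-0.7,0,0],"twist":[0,0,0]},
    {"translation":[-0.8,0,0],"twist":[0,0,0]},
    {"translation":[-0.9,0,0],"twist":[0,0,0]},
    {"translation":[-1,0,0],"twist":[0,0,0]}
  ]
}}

```text
t: 25.35
ee_pos: [433.3, 58.2, 416.9]
orientation: [0.001, 3.142, 0.0]
ft_force: [0.4, 0.5, -0.6]
width: 0.9
```

Run:
```python
from workcell import ctrl
import cv2,numpy as np
d=ctrl.get_image("top");cv2.imwrite("pics/t5.png",d["img"][:,:,::-1])
o=ctrl.get_obs();print(o["t"],o["ee_pos"],o["ft_force"])
```

```text
25.4 [432.01523511  58.16562858 416.64921306] [-1.31804814  0.1421645  -1.35953882]
```

View pics/t5.png

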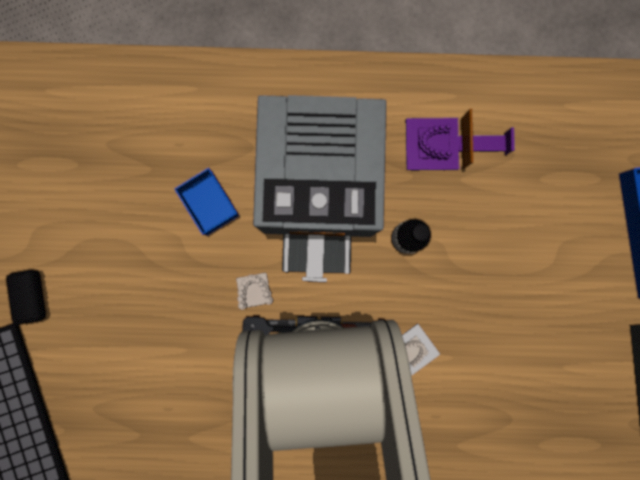

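The tray is home (tab at (315,279)). The spare model (254,291), bottle (412,236) and bin (207,202) haven't moved, and the arm is clear. Handing in.

```bash
python3 -c "
from workcell import ctrl
print(ctrl.close_job())"
```

```text
the job is handed in; nothing more can be done
None
```

The tray is fully home, the round key was pressed all the way down after that, and the job is handed in with the arm withdrawn, at about 25 s. No verdict was reported.

- **Tray:** I pushed it by its tab until it stalled against the stop at about 12 N. The picture then showed a slight yaw and the tray about 1–2 mm short, so I pushed again on the right half of the tab (10 N). After that the tab centre measured x ≈ 510.6 mm against 510 expected, with only 0.1 mm difference left to right, and the shield looked flush.
- **Round key:** It was the middle of the three. I pressed it slowly until it bottomed, with the tips at about 156 mm and 12 N at the wrist, against the 30 N limit.
- **Final checks:** The last top view shows the spare model, bottle and bin at the same pixels as at the start, and nothing touching the robot. I did not measure the key heights after the press; the fingers never touched the square or bar key.

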